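Snap the terminal cover onto its box and keep it pressed

ROBOT

A 6-joint arm with a two-finger parallel gripper is mounted at the origin on the work surface; the furniture and walls round the work are solid. World frame = base frame: x ahead of the robot, y to its left, z up, the work surface at z = 0. Lengths are in m, angles in rad, forces in N, time in s.
With the tool pointing down it reaches from about 0.275 to 0.825 m from the base axis. Payload 4.9 kg.
Tool frame: the origin (TCP) lies on the centre line of the jaws, within the pads' length; the fingertips stand 17 mm ahead of it and the grasp point (between the pads) lies 2 mm behind it (ctrl.tcp_to_tips is the distance from the TCP to the fingertips, in m); z points along the fingers, y is the line along which they close (so a half turn about z gives the same grasp; the last joint's range is limited). The gripper opens to 85 mm and grips with 20 to 120 N. Pads are 22 mm wide; open, the fingers measure 114 mm over their backs; the gripper's body (76 mm by 85 mm) begins 54 mm behind the grasp point. The pads swing forward as they close: fully open they stand 13 mm farther back than shut.
Start: joints at [-1.347, 0.326, -0.193, 1.052, 0, 1.437], TCP at [0.193, -0.515, 0.248] pointing down, gripper open.
Joint ranges: [-2.65, 2.65], [-0.97, 1.79], [-1.3, 1.35], [-1.93, 2.1], [-1.47, 1.37], [-3.14, 3.14]. Speed limits (rad/s): [2.57, 2.57, 3.14, 3.14, 3.14, 3.14].

INTERFACE

Orientations are given as a rotation vector (axis times angle).
In Python, from cell import ctrl gives the robot as it stands. Calls block until the motion is done:
- ctrl.movep(position, orientation): joint-space move of the TCP to a pose.
- ctrl.move_l(position, velocity=0.15, rot=None, until_force=None): straight line of the TCP; rot=None keeps the orientation; velocity is the mean speed in m/s. With until_force (N) it stops when the force on the tool has changed by that much, and returns True; else False.
- ctrl.set_joints(angles): joint-space move.
- ctrl.let_go() and ctrl.grab(newtons=None): open the fingers fully, or close them until they stop; newtons is the grip in N (None keeps the last).
- ctrl.sleep(seconds).
- ctrl.ik(position, orientation): joint angles nearest the present ones, or None.
- ctrl.grab_frame(name): name is "side" or "top" or "wrist"; returns a dict with "img" (480x640x3 uint8, red, green, blue), "fx", "fy", "cx", "cy" (pixels), "cam_to_world" (4x4, takes a point from camera to world coordinates); the wrist camera has in their place "T_tool_cam" (4x4, takes a point from camera to tool coordinates, whose origin is the TCP and whose axes are the flange's). Camera axes: x right, y down, z forward; pixel columns grow to the right and rows downward; lengths in m; the calibration is good to about 2 mm. A picture is of the moment at which its call begins: read the wrist's pose just before it. There is no depth.
A pose or a line that the arm cannot do raises ctrl.MotionError and nothing moves.
- ctrl.sign_off(): hands the job in; it is judged then, once.
Readings, each from a call of its own:
- ctrl.read_clock(): time.
- ctrl.read_q(): joint angles.
- ctrl.read_joint_velocities(): joint speeds.
- ctrl.read_tau(): joint torques, N m.
- ctrl.read_position(): TCP position.
- ctrl.read_eef_rot(): TCP orientation.
- ctrl.read_contact_force(): force on the tool from outside, world axes, zero at the start.
- ctrl.read_wrist_torque(): the same for the moment, N m.
- ctrl.read_finger_gap(): opening from 0.0 (shut) to 1.0 (fully open).
- ctrl.read_grasp_force(): force on a finger pad.
Only numpy, scipy, OpenCV 4.12 (cv2) and the standard library are available. Lean on these libraries where they do the work, as an engineer would, in place of code of your own. Each camera call takes 0.05 s, during which the arm holds its last target. There are 200 camera calls.

TASK

Pull open the drawer of the small blue cabinet, take out the white clip-on cover and press it squarely down onto the open grey terminal box until both orange clips snap over its long edges. Do not ease off after the snap: keep pressing it down firmly, with about 10 N, so that its rubber gasket stays squeezed, and finish like that, the gripper still holding and pressing the cover. Leave the orange relay, the blue capacitor and the black-handled cutters where they are.

Things in the scene. Friction and masses are not known exactly. Their poses are not given: they have to be found in the camera images.
- cabinet: small blue one-drawer cabinet, 210 (x) x 200 (y) x 84 (z) mm, fixed on the bench; origin at the centre of its underside, z up. Its drawer opens along the cabinet's own -x (towards the robot).
- cabinet_drawer0 (a joint): the drawer's slide, in m: 0 shut, 0.14 fully open, grows as it is pulled out along the cabinet's -x; about 1 N of friction, stays where left. A tray 158 mm wide inside, floor 22 mm and walls about 62 mm above the bench; the cover lies near its front, wholly out from under the cabinet's top once the drawer is open by 0.125
- cabinet_drawer0_handle (a point): middle of the drawer's handle, a steel bar of 11 mm diameter, 100 mm long along the cabinet's y, its centre 35 mm in front of the drawer's face (29 mm gap for a finger), about 46 mm above the bench; moves with the drawer. Can be pinched from above, fingers before and behind the bar.
- cover: loose white plastic clip-on cover, 60 to 130 g: plate 112 (x) x 84 (y) x 6 (z) mm, under it a tapered skirt 14 mm deep, on it a grip rib. Origin at the centre of the plate's underside, z up. Starts in the shut drawer, right way up, x roughly along the slide. Fits the box either way round (half turn)
- cover_rib (a point): middle of the top of the cover's grip rib, 26 mm above the cover's origin: the rib is 50 mm long (along the cover's x), 12 mm thick (y) and stands 20 mm above the plate; grip it across its thickness from above
- base_box: open grey terminal box fixed on the bench, 110 (x) x 80 (y) mm, rim 44 mm high; origin at the centre of its underside, z up. Orange clips stand on its long sides (+y, -y), 58 mm high. The cover goes on with its x along the box's x, centred, pressed straight down
- box_seat (a point): centre of the box's opening at rim height, 44 mm above its origin. Cover origin above it: 14 mm skirt enters and centres, 13 mm clips touch; the push rises to about 16 N and suddenly drops near 7 mm as the clips snap over the long edges; 2 mm rests snapped on by itself, 0 mm hard down on the rim
- gasket (a joint): how far the black rubber gasket frame round the box's rim is squeezed, in m: 0 free (top 47 mm above the box's underside), about 0.001 with the cover snapped on and left alone, 0.003 with the cover hard down on the rim. Springy: about 1 N to begin with and 3 N more for each mm.
- clip_left (a joint): orange spring clip on the box's +y side, in rad: 0 upright at rest, up to about 0.07 while a cover edge pushes it outward; springs back to 0 when it has snapped over the edge
- clip_right (a joint): orange spring clip on the box's -y side, in rad, same sense: 0 at rest, about 0.07 pushed outward
- relay: bystander: orange relay block 28 x 44 x 34 mm, left of the box; origin at its underside's centre
- capacitor_0: bystander: blue can capacitor standing on end, 35 mm across, 50 mm high, between box and drawer; origin at its underside's centre
- cutters_black: bystander: pair of side cutters with black handles lying flat, 60 x 120 x 12 mm, right of the work; origin at its underside's centre

How it is judged:
On the way, in this order (a step that is already met when the one before it is completed fails the run):
1. the drawer is pulled open (value of joint cabinet_drawer0 above 0.1 m), for 0.1 s.
2. the cover is lifted out of the drawer (height (world z) of cover above 0.1 m), for 0.1 s.
3. the cover is snapped onto the box, both clips closed over it (z of cover in the frame of base_box between 0.04 and 0.0475 m and horizontal distance between cover and base_box below 0.005 m and angle between the x axis of cover and the x axis of base_box, either way round below 0.07 rad and angle between cover's own z axis and vertical below 0.06 rad and value of joint each of clip_left, clip_right below 0.02 rad), for 0.1 s.
At the end, for the whole second after the job is handed in: Cover on the box: origin 40 to 47.5 mm above the box's, within 5 mm of centre, 0.07 rad of its x, 0.06 rad of level; both clips within 0.02 rad of rest; fingers on the cover (over 2 N), pressing so that the gasket is squeezed over 1.6 mm (about 5 N); at rest (all of step 3 and value of joint gasket above 0.0016 m and contact force between the fingers and cover above 2 N and linear speed of cover below 0.02 m/s); the arm keeps its last pose, push and grip.
It fails at once if the relay is pushed more than 30 mm (distance of relay from where it was at the start of the episode above 0.03 m).
It fails at once if the capacitor is pushed more than 30 mm (distance of capacitor_0 from where it was at the start of the episode above 0.03 m).
It fails at once if the cutters is pushed more than 30 mm (distance of cutters_black from where it was at the start of the episode above 0.03 m).
It also fails if it takes over 70 s, if anything falls off the work surface, if the arm or the gripper's body presses on something with over 40 N, if the wrist force passes 120 N, or if a joint passes its speed limit or range.

## Working session

There is one attempt and no reset: what is moved stays moved. The work goes in short steps, each a Python script; the robot and the scene stay as the last script left them, time stands still between calls to the robot, and variables do not carry over. Pictures are saved under pics/ and viewed, at most 10 in all, crops included, and the job is handed in when it is done.

```bash
mkdir -p pics; ls; python3 - <<'E'
from cell import ctrl
import cv2,numpy as np
np.set_printoptions(precision=4,suppress=True)
for n in("top","side"):
    f=ctrl.grab_frame(n); cv2.imwrite(f"pics/{n}0.png",f["img"][:,:,::-1]); print(n,f["fx"],f["fy"],f["cx"],f["cy"]);print(f["cam_to_world"])
f=ctrl.grab_frame("wrist");print(f["T_tool_cam"],ctrl.read_position(),ctrl.read_eef_rot(),ctrl.tcp_to_tips,ctrl.read_clock())
E
```

```text
cell.py
pics
top 562.9380341306435 562.9380341306435 311.5350397185635 237.41081962791554
[[ 0.0072 -0.9941  0.1081  0.4161]
 [-1.     -0.0066  0.0064  0.1118]
 [-0.0057 -0.1081 -0.9941  1.5516]
 [ 0.      0.      0.      1.    ]]
side 510.7934177735344 510.7934177735344 322.79671297638964 240.60669009538424
[[-0.8272 -0.3705  0.4224  0.0877]
 [-0.5615  0.574  -0.596   0.7971]
 [-0.0216 -0.7302 -0.6829  0.8214]
 [ 0.      0.      0.      1.    ]]
[[ 0.0013 -0.9565 -0.2917  0.0737]
 [ 1.      0.0012  0.0005  0.0001]
 [-0.0001 -0.2917  0.9565 -0.1246]
 [ 0.      0.      0.      1.    ]] [ 0.1925 -0.5148  0.2477] [-3.0902 -0.5588  0.0001] 0.017 0.15
```

View pics/top0.png

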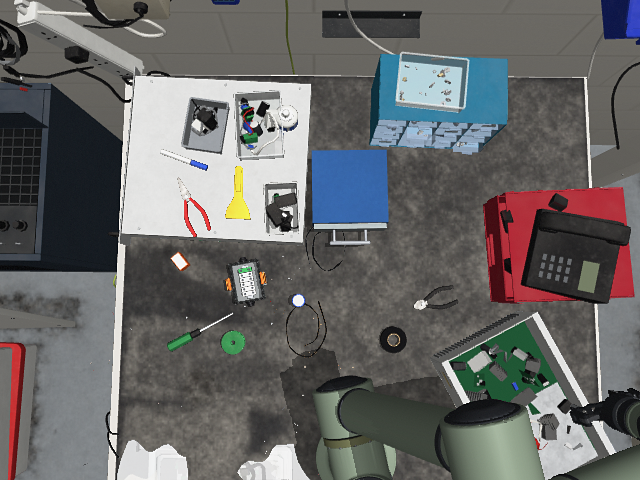

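View pics/side0.png

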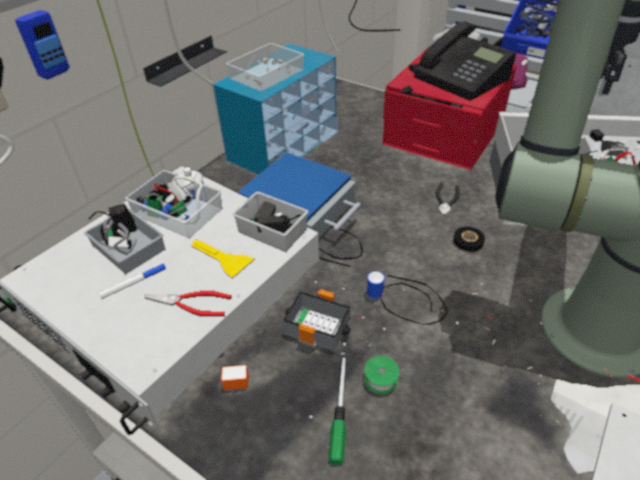

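The top view shows the cabinet top at px (312–388, 150–224), its handle near (350,240), the box near (245,283), the capacitor at (298,300), the cutters at (435,298) and the relay at (180,261). In the side view the handle is near (345,217) and the box near (318,314). A raised white table stands left of the cabinet.

```bash
cat > h.py <<'E'
from cell import ctrl
import cv2,numpy as np
from scipy.spatial.transform import Rotation as R
np.set_printoptions(precision=4,suppress=True)
def shot(n,save=None):
    p,r=np.array(ctrl.read_position()),np.array(ctrl.read_eef_rot())
    f=ctrl.grab_frame(n)
    if n=="wrist":
        T=np.eye(4);T[:3,:3]=R.from_rotvec(r).as_matrix();T[:3,3]=p
        f["cam_to_world"]=T@f["T_tool_cam"]
    if save: cv2.imwrite(f"pics/{save}.png",f["img"][:,:,::-1]); np.savez(f"pics/{save}.npz",**f)
    return f
def load(s): return dict(np.load(f"pics/{s}.npz"))
def ray(f,uv):
    M=f["cam_to_world"];d=M[:3,:3]@[(uv[0]-f["cx"])/f["fx"],(uv[1]-f["cy"])/f["fy"],1]
    return M[:3,3],d/np.linalg.norm(d)
def plane(f,uv,z):
    o,d=ray(f,uv);return o+d*(z-o[2])/d[2]
def tri(*obs):
    A=np.zeros((3,3));b=np.zeros(3);rs=[ray(f,u) for f,u in obs]
    for o,d in rs: P=np.eye(3)-np.outer(d,d);A+=P;b+=P@o
    x=np.linalg.solve(A,b);return x,max(np.linalg.norm(np.cross(x-o,d)) for o,d in rs)
def proj(f,X):
    c=np.linalg.inv(f["cam_to_world"])@np.append(X,1);return np.array([f["cx"]+f["fx"]*c[0]/c[2],f["cy"]+f["fy"]*c[1]/c[2]])
def down(yaw): # tool z down, tool x at angle yaw in world
    return R.from_matrix(np.array([[np.cos(yaw),np.sin(yaw),0],[np.sin(yaw),-np.cos(yaw),0],[0,0,-1]])).as_rotvec()
E
python3 - <<'E'
from h import *
t=shot("top","t1");s=shot("side","s1")
print("handle",tri((t,(350,240)),(s,(345,217))),plane(t,(350,240),.046))
print("box",tri((t,(245,283)),(s,(318,314))),plane(t,(245,283),.044))
for n,u,z in(("cap",(298,300),.05),("rel",(180,261),.034),("cut",(435,298),.01),("cabFL",(312,224),.084),("cabFR",(388,224),.084),("cabBL",(312,150),.084),("platR",(302,241),.06),("platL",(120,234),.06)): print(n,plane(t,u,z))
print("plat",tri((t,(302,241)),(s,(317,237))))
x=R.from_rotvec(ctrl.read_eef_rot()).as_matrix();print(x, ctrl.read_q())
E
```

```text
handle (array([0.5742, 0.0176, 0.0381]), np.float64(0.00013213411790050154)) [0.5735 0.0181 0.046 ]
box (array([0.4568, 0.2983, 0.0489]), np.float64(0.000732299136708219)) [0.4563 0.2985 0.044 ]
cap [0.4122 0.1562 0.05  ]
rel [0.5146 0.4767 0.034 ]
cut [ 0.4202 -0.2152  0.01  ]
cabFL [0.6111 0.1204 0.084 ]
cabFR [ 0.6124 -0.0793  0.084 ]
cabBL [0.8102 0.1218 0.084 ]
platR [0.5685 0.1468 0.06  ]
platL [0.584  0.6334 0.06  ]
plat (array([0.5657, 0.1458, 0.0777]), np.float64(0.0011361817720147887))
[[ 0.9367  0.3502 -0.0002]
 [ 0.3502 -0.9367  0.0008]
 [ 0.0001 -0.0008 -1.    ]] [-1.3472  0.3266 -0.193   1.0521  0.      1.4366]
```

```bash
python3 - <<'E'
from h import *
ctrl.move_l([0.193,-0.515,0.42])
ctrl.movep([0.42,0.2,0.40],down(0))
for i,(p,y) in enumerate([((.50,.30,.25),0),((.42,.27,.25),0),((.54,.04,.25),0),((.47,.0,.25),0)]):
    ctrl.movep(p,down(y)); ctrl.sleep(.3); shot("wrist",f"w{i}")
print(ctrl.read_clock(),ctrl.read_q())
for a,b,n in((0,1,"box"),(2,3,"han")):
    x=np.hstack([load(f"w{i}")["img"] for i in(a,b)])[:,:,::-1]
    cv2.imwrite(f"pics/m_{n}.png",cv2.resize(x,(800,300),interpolation=cv2.INTER_AREA))
E
```

```text
12.9333 [-0.1565  0.1783 -0.3867  1.0059  0.      2.9844]
```

View pics/m_box.png

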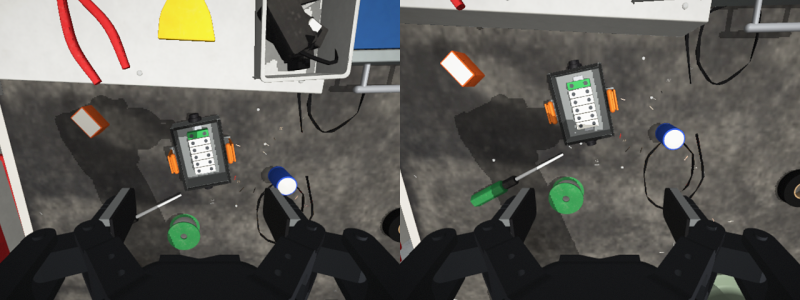

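View pics/m_han.png

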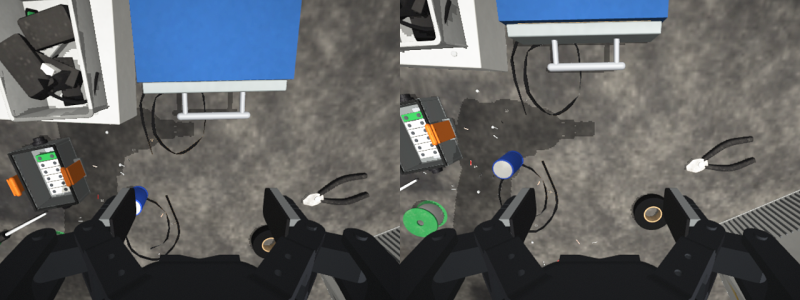

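Left to right: the box appears at about (200,150) and (580,102) in the montage, and the handle bar runs (179,117)–(249,115) in the third frame and (149,69)–(224,66) in the fourth (montage scale 1/1.6). Next I measure the handle and enlarge the box.

```bash
python3 - <<'E'
from h import *
W=[load(f"w{i}") for i in range(4)]
L=tri((W[2],(286,187)),(W[3],(238,110)));Rr=tri((W[2],(398,184)),(W[3],(358,106)))
print("handle ends",L,Rr)
cr=[]
for i,(x,y) in((0,(255,170)),(1,(215,85))):
    cr.append(cv2.resize(W[i]["img"][y:y+150,x:x+133],None,fx=3,fy=3,interpolation=cv2.INTER_CUBIC))
cv2.imwrite("pics/boxz.png",np.hstack(cr)[:,:,::-1])
for i in(0,1):
    hsv=cv2.cvtColor(W[i]["img"],cv2.COLOR_RGB2HSV);m=cv2.inRange(hsv,(6,150,120),(20,255,255))
    n,_,st,c=cv2.connectedComponentsWithStats(m)
    print([(st[k].tolist(),c[k].round(1).tolist()) for k in range(1,n) if st[k,4]>60])
E
```

```text
handle ends (array([0.5649, 0.0716, 0.0436]), np.float64(0.000771745034702789)) (array([ 0.5682, -0.0349,  0.0441]), np.float64(0.0003120442481453259))
[([113, 170, 53, 51, 370], [144.9, 188.2]), ([361, 229, 17, 33, 397], [368.6, 244.6]), ([268, 246, 19, 32, 393], [277.0, 262.2])]
[([64, 81, 71, 58, 1101], [108.2, 110.0]), ([330, 143, 20, 37, 491], [339.5, 160.4]), ([231, 162, 20, 36, 456], [240.9, 180.1])]
```

View pics/boxz.png

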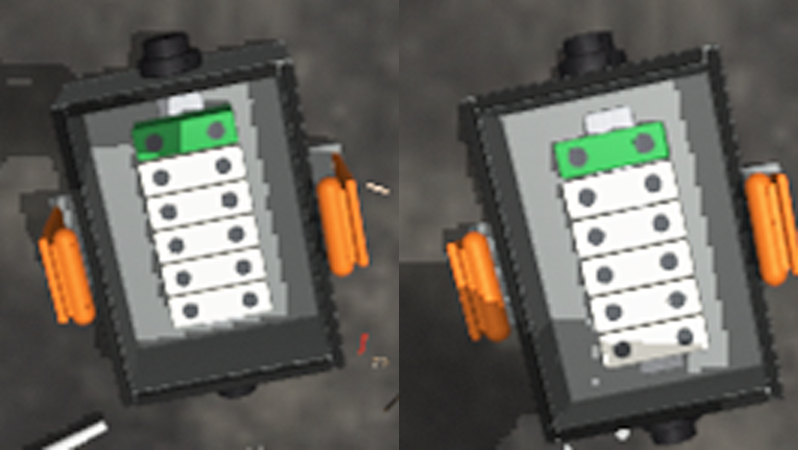

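The enlarged box shows rim corners at (57,110), (293,65), (340,362), (128,400) in the left crop and (470,100), (717,50), (777,395), (548,438) in the right one.

```bash
python3 - <<'E'
from h import *
W=[load(f"w{i}") for i in range(2)]
A=np.array([(57,110),(293,65),(340,362),(128,400)])/3+(255,170)
B=(np.array([(470,100),(717,50),(777,395),(548,438)])-(399,0))/3+(215,85)
P=[]
for a,b in zip(A,B):
    x,e=tri((W[0],a),(W[1],b));P.append(x);print(x,e)
P=np.array(P);print("c",P.mean(0),[np.linalg.norm(P[i][:2]-P[(i+1)%4][:2]) for i in range(4)])
for w,U in((W[0],A),(W[1],B)):
    Q=np.array([plane(w,u,.046) for u in U]);d=(Q[0]+Q[1]-Q[2]-Q[3]);e=(Q[0]+Q[3]-Q[1]-Q[2]);print("plane",Q.mean(0),np.degrees(np.arctan2(d[1],d[0])),np.degrees(np.arctan2(-e[0],e[1])),np.linalg.norm(d)/2,np.linalg.norm(e)/2)
E
```

```text
[0.5074 0.3423 0.045 ] 0.0006517802126086177
[0.5217 0.2678 0.0455] 0.00038450240152021627
[0.4171 0.248  0.0421] 0.00031660645073585807
[0.4033 0.3225 0.0444] 0.0007005483149308597
c [0.4624 0.2951 0.0443] [np.float64(0.07588723454410636), np.float64(0.1064515884401058), np.float64(0.07580211228654188), np.float64(0.10596239347631277)]
plane [0.4632 0.2951 0.046 ] 11.060232864937458 11.078061006684434 0.10482930958814762 0.07581764822535925
plane [0.4626 0.2953 0.046 ] 10.409924542160109 10.875850798481634 0.10560953232290225 0.07521025198401068
```

```bash
python3 - <<'E'
from h import *
h=np.array([.5666,.018,0]);yaw=np.radians(1.5);u=np.array([np.cos(yaw),np.sin(yaw),0])
best=None
for s in(1,-1):
    q=ctrl.ik(h-.03*u+[0,0,.12],down(yaw+s*np.pi/2)); print(s,q)
    if q is not None and (best is None or abs(q[5])<abs(best[1][5])): best=(s,q)
r=down(yaw+best[0]*np.pi/2)
ctrl.set_joints(best[1])
hit=ctrl.move_l(h-.03*u+[0,0,.035],.08,r,until_force=8);print("down hit",hit,ctrl.read_position())
if not hit:
    p=h-.03*u+[0,0,.035]
    print(ctrl.read_contact_force())
    hit=ctrl.move_l(p-.139*u,.07,until_force=15);print(hit,ctrl.read_position(),ctrl.read_contact_force())
    p=np.array(ctrl.read_position());ctrl.move_l(p+.004*u,.05);ctrl.move_l(p+.004*u+[0,0,.09],.15)
    ctrl.movep([.44,.02,.27],down(0));ctrl.sleep(.2);shot("wrist","d0")
    ctrl.movep([.52,.02,.27],down(0));ctrl.sleep(.2);shot("wrist","d1")
    x=np.hstack([load(f"d{i}")["img"] for i in(0,1)])[:,:,::-1]
    cv2.imwrite("pics/m_d.png",cv2.resize(x,(800,300),interpolation=cv2.INTER_AREA))
print(ctrl.read_clock())
E
```

```text
1 [-0.1055  0.4243 -0.4055  0.741  -0.      1.4392]
-1 [-0.1055  0.4243 -0.4055  0.741  -0.     -1.7024]
down hit False [0.5371 0.0172 0.0355]
[-0.1398 -0.8907  0.1756]
False [0.3976 0.0134 0.0349] [0.3603 0.329  0.8852]
21.025
```

View pics/m_d.png

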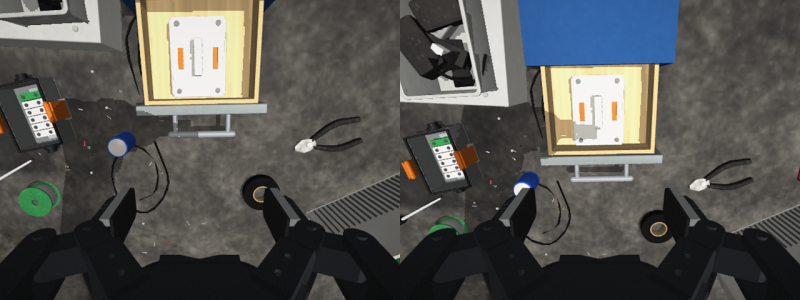

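The drawer is open, with the white cover at about (197,57) and (597,110) in the montage and clear of the cabinet top. I enlarge it.

```bash
python3 - <<'E'
from h import *
cr=[]
for i,(x,y) in((0,(255,15)),(1,(255,105))):
    cr.append(cv2.resize(load(f"d{i}")["img"][y:y+150,x:x+133],None,fx=3,fy=3,interpolation=cv2.INTER_CUBIC))
cv2.imwrite("pics/dz.png",np.hstack(cr)[:,:,::-1])
E
```

```text
(no output)
```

View pics/dz.png

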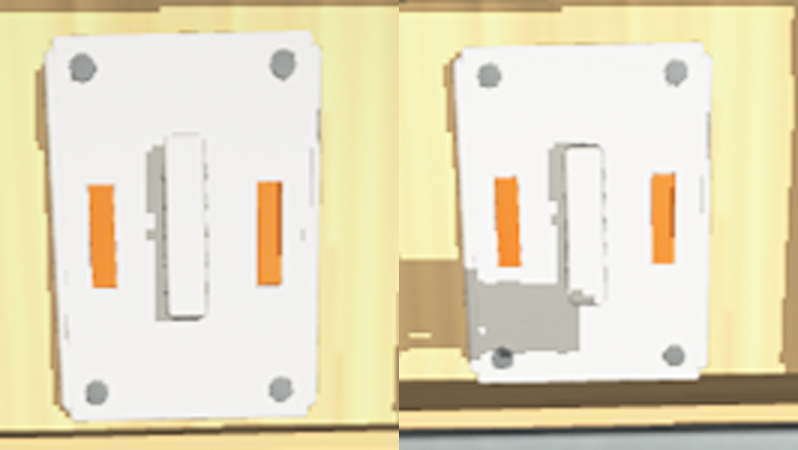

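Rivets at left (82,68), (283,65), (281,388), (96,392) and right (488,75), (676,72), (674,355), (502,357); rib top centred at about (185,225) and (585,222).

```bash
python3 - <<'E'
from h import *
W=[load(f"d{i}") for i in range(2)]
A=np.array([(82,68),(283,65),(281,388),(96,392),(184,135),(187,316)])/3+(255,15)
B=(np.array([(488,75),(676,72),(674,355),(502,357),(585,146),(587,301)])-(399,0))/3+(255,105)
P=[]
for a,b in zip(A,B):
    x,e=tri((W[0],a),(W[1],b));P.append(x);print(x,e)
P=np.array(P);print("plate",P[:4].mean(0),"rib",P[4:].mean(0))
for w,U in((W[0],A),(W[1],B)):
    Q=np.array([plane(w,u,.042) for u in U[:4]]);d=(Q[0]+Q[1]-Q[2]-Q[3]);e=(Q[0]+Q[3]-Q[1]-Q[2]);print("plane",Q.mean(0),np.degrees(np.arctan2(d[1],d[0])),np.degrees(np.arctan2(-e[0],e[1])),np.linalg.norm(d)/2,np.linalg.norm(e)/2)
    Q=np.array([plane(w,u,.062) for u in U[4:]]);d=Q[0]-Q[1];print("rib",Q.mean(0),np.degrees(np.arctan2(d[1],d[0])),np.linalg.norm(d))
E
```

```text
[0.596  0.0529 0.0409] 8.220765467219224e-05
[ 0.597  -0.0076  0.0404] 9.288619426864858e-05
[ 0.5034 -0.0092  0.0431] 8.81222568689521e-06
[0.502  0.0509 0.0407] 0.00016110253377262483
[0.5747 0.0218 0.0584] 0.0002523416833223963
[0.525  0.0211 0.0562] 0.00013388413629483498
plate [0.5496 0.0217 0.0413] rib [0.5499 0.0215 0.0573]
plane [0.5494 0.0217 0.042 ] 1.1268112510612773 1.0626904743442174 0.09342852866749103 0.06015893320274833
rib [0.5494 0.0216 0.062 ] 1.00848659038776 0.049173397857713824
plane [0.5496 0.0217 0.042 ] 1.2102202084862328 0.8539600097518472 0.09370999189003255 0.06016071388064933
rib [0.5505 0.0213 0.062 ] 0.7403474182053204 0.0486774549969197
```

The cover fix is consistent: (0.5496, 0.0216), yaw 1°, plate top 41–42 mm, rib top about 60 mm. Now grasp, lift and hover over the box.

```bash
python3 - <<'E'
from h import *
c=np.array([.5497,.0216,0]);y=np.radians(1.0)
r=down(y+np.pi)
q=ctrl.ik(c+[0,0,.15],r);print(q)
ctrl.set_joints(q)
hit=ctrl.move_l(c+[0,0,.061],.08,r,until_force=8);print("hit",hit,ctrl.read_position())
ctrl.grab(80);print("gap mm",ctrl.read_finger_gap()*85,ctrl.read_grasp_force(),ctrl.read_contact_force())
ctrl.move_l(c+[0,0,.22],.12);ctrl.sleep(.1)
print("gap mm",ctrl.read_finger_gap()*85,ctrl.read_grasp_force(),ctrl.read_contact_force())
b=np.array([.4625,.295,0]);rb=down(np.radians(10.9)+np.pi)
ctrl.move_l(b+[0,0,.22],.2,rb);ctrl.move_l(b+[0,0,.105],.12);ctrl.sleep(.3)
shot("wrist","p0");shot("side","p1");f=load("p0")
print(ctrl.read_clock(),ctrl.read_position(),ctrl.read_q(),ctrl.read_contact_force())
s=load("p1")["img"][230:410,220:430]
im=np.hstack([cv2.resize(f["img"],(448,336)),cv2.resize(s,(352,302),interpolation=cv2.INTER_CUBIC)[:, :] if 0 else cv2.copyMakeBorder(cv2.resize(s,(352,302),interpolation=cv2.INTER_CUBIC),0,34,0,0,0)])
cv2.imwrite("pics/m_p.png",im[:,:,::-1])
E
```

```text
[-0.0949  0.4116 -0.3353  0.8239  0.     -0.1124]
hit False [0.5502 0.0216 0.0615]
gap mm 9.838999473684664 78.22950839996338 [-1.0084 -0.3289  3.7145]
gap mm 10.343791054814506 78.10884475708008 [-0.8723  0.3099 -1.035 ]
30.2833 [0.4626 0.2951 0.1053] [ 0.4332  0.4609 -0.3899  0.7195  0.      0.243 ] [-0.1797  0.3173 -0.759 ]
```

View pics/m_p.png

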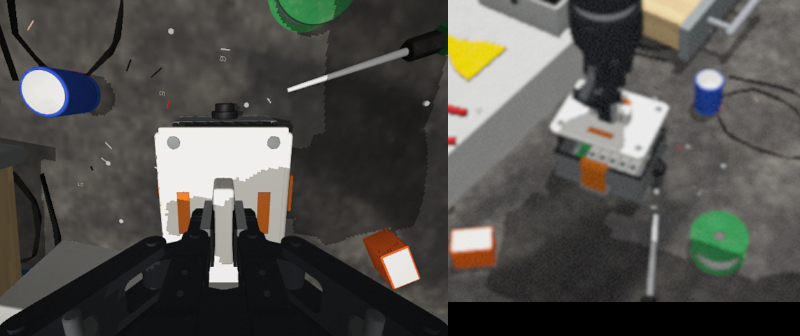

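The cover is held level and aligned over the box: plate front edge at (157–292, 127), with the box edge just beyond it at (175–290, 122). I zoom in to check the sideways centring.

```bash
python3 - <<'E'
from h import *
f=load("p0")
cv2.imwrite("pics/pz.png",cv2.resize(f["img"][135:325,210:435],None,fx=3.5,fy=3.1,interpolation=cv2.INTER_CUBIC)[:,:,::-1])
# expected pixels
b=np.array([.4625,.295,0]);y=np.radians(10.9);Rz=R.from_euler('z',y).as_matrix()
def crop(u): return ((u-[210,135])*[3.5,3.1]).round(0)
for n,X in(("rivF-L",(-.047,.03,.0863)),("rivF-R",(-.047,-.03,.0863)),("plate F-L",(-.056,.042,.0863)),("plate F-R",(-.056,-.042,.0863)),("rimFL",(-.055,.04,.045)),("rimFR",(-.055,-.04,.045)),("clipL top out",(0,.047,.058)),("clipR",(0,-.047,.058))):
    print(n,crop(proj(f,b+Rz@np.array(X))))
E
```

```text
rivF-L [633. 210.]
rivF-R [131. 210.]
plate F-L [740. 143.]
plate F-R [ 24. 142.]
rimFL [649. 117.]
rimFR [115. 116.]
clipL top out [689. 448.]
clipR [ 74. 447.]
```

View pics/pz.png

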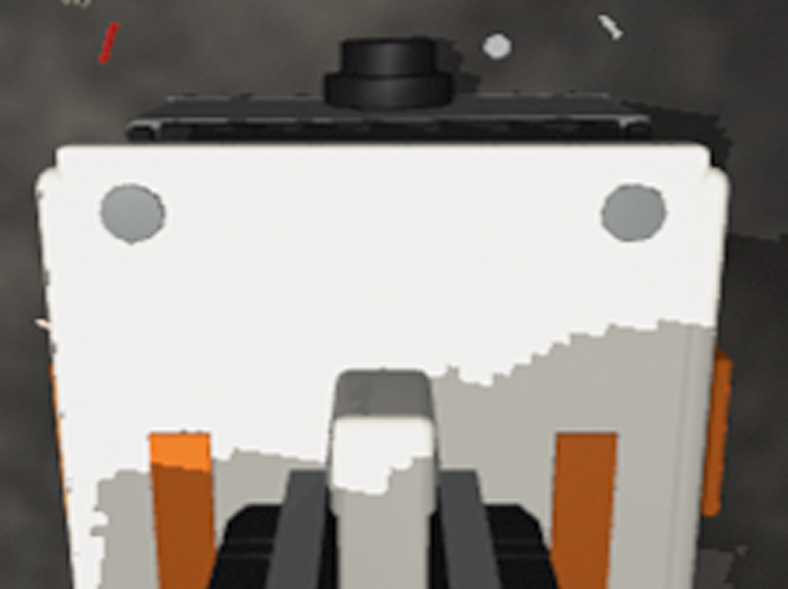

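Rivets sit where predicted (133,212), (633,212), so the cover is squarely in hand. The box edge (128–650) and clips (52, 732) are centred about 1.2 mm towards box +y, so I shift by that and press.

```bash
python3 - <<'E'
from h import *
b=np.array([.4623,.2962,0])
ctrl.move_l(b+[0,0,.085],.05);ctrl.sleep(.15);f0=np.array(ctrl.read_contact_force());print(f0,ctrl.read_position())
hit=ctrl.move_l(b+[0,0,.0735],.015,until_force=30)
print("snap",hit,ctrl.read_position(),np.array(ctrl.read_contact_force())-f0)
z=.0735
if not hit:
    while z>.064:
        z-=.0005;ctrl.move_l(b+[0,0,z],.01);ctrl.sleep(.1)
        f=np.array(ctrl.read_contact_force())-f0;p=np.array(ctrl.read_position());print(z,p,f)
        if f[2]>10: break
print(ctrl.read_wrist_torque(),ctrl.read_finger_gap()*85,ctrl.read_grasp_force(),ctrl.read_clock())
E
```

```text
[-0.622  -0.2936 -0.613 ] [0.4625 0.2963 0.0852]
snap False [0.4626 0.2963 0.073 ] [ 4.3949  1.6341 -6.2392]
0.073 [0.4618 0.2961 0.0723] [  3.6579   2.3514 -10.5029]
0.0725 [0.4618 0.2961 0.0721] [ 2.3735  2.6718 -9.91  ]
0.072 [0.4618 0.2961 0.072 ] [ 0.855   1.6739 -7.123 ]
0.0715 [0.4618 0.2961 0.0715] [-2.2191  1.5474 -2.994 ]
0.071 [0.4621 0.2962 0.0711] [-2.3987  1.959  -0.6386]
0.0705 [0.4626 0.2963 0.0708] [-1.5248  1.0502  2.2262]
0.06999999999999999 [0.4627 0.2963 0.0703] [-1.3453  0.4948  4.8504]
0.06949999999999999 [0.4627 0.2963 0.0698] [-2.282   0.5519  7.0433]
0.06899999999999999 [0.4627 0.2963 0.0695] [-2.8972  0.366   7.6516]
0.06849999999999999 [0.4627 0.2963 0.0691] [-2.4288  0.4302  8.8903]
0.06799999999999999 [0.4627 0.2963 0.0689] [-2.8643 -0.6074 10.7979]
[-0.103   0.8558  0.0141] 10.185660901415691 80.87130188941956 35.75
```

```bash
python3 - <<'E'
from h import *
ctrl.sleep(.5);print(np.array(ctrl.read_contact_force())+[.62,.29,.61],ctrl.read_position(),ctrl.read_clock())
f=shot("wrist","e0");s=shot("side","e1")["img"][260:380,260:380]
a=cv2.resize(f["img"][135:325,210:435],(450,400),interpolation=cv2.INTER_CUBIC);c=cv2.resize(s,(350,400),interpolation=cv2.INTER_CUBIC)
cv2.imwrite("pics/m_e.png",np.hstack([a,c])[:,:,::-1])
E
```

```text
[-2.9719 -0.1297 10.321 ] [0.4627 0.2963 0.0689] 36.25
```

View pics/m_e.png

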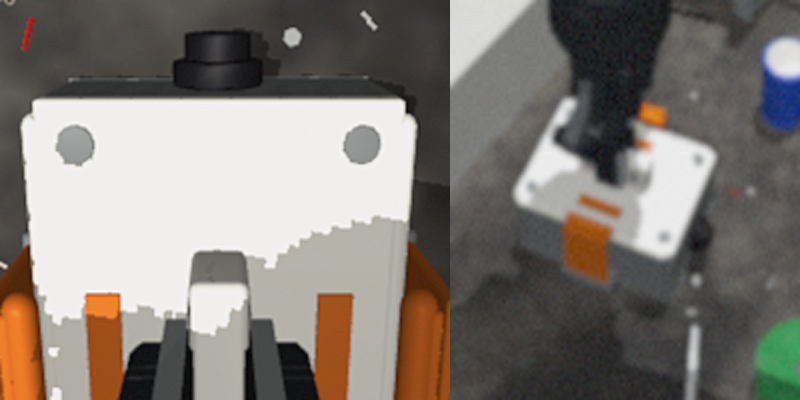

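The cover is flush on the rim, rivets at (75,145) and (361,145). Both orange clips, at (20,345) and (425,345), stand over its long edges. The push is steady at about 10 N, so I hand in.

```bash
python3 -c "
from cell import ctrl
print(ctrl.sign_off())"
```

```text
the job is handed in; nothing more can be done
None
```

The cover is snapped onto the box with both clips closed and the gripper still holding and pressing it at about 10 N; the job is handed in, with no verdict returned.

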